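# Set up the scan lift: hang the shelf, home it by feel, wind up three turns

### The job

Hang the blue shelf bracket on the scan lift's slotted post: push its two hooks into the upper two slots and lower it until it sits home. The lift has no scale, so then wind its crank down (counter-clockwise seen from above) until you feel the bottom stop, and from that stop wind it up exactly three full turns (clockwise). Leave the shelf hanging and the things round about where they are.

Things in the scene. Friction and masses are not known exactly. Their poses are not given: they have to be found in the camera images.
- lift: Scan lift, fixed on the desk: grey gear housing 110 x 250 mm, 60 mm high, with a slotted post on the left of its top and a hand crank on the right. Origin: centre of its underside; the slots look to -x, y is its left, z up. Post axis at y = +85 mm, crank axis at y = -85 mm. At the bottom stop the post's top is 175 mm above the desk.
- post_seat (a point): Point on the centre line of the post's front face where the bracket's origin lies (to about 1 mm, a slight droop apart) when it hangs home in the upper two slots; rises with the post; axes as the lift's. The post ends 74 mm above it.
- upper_slot (a point): Middle of the uppermost slot's bottom edge, on the post's front face (axes as the lift's), 42 mm above post_seat. The post is an aluminium U-channel 44 mm wide (y), 30 mm deep, its front plate 4 mm thick, hollow for 14 mm behind. Three slots one above the other, 13 mm wide, 20 mm high, bottom edges 32 mm apart.
- post_top (a point): Middle of the post's top end; rises and sinks with the post, only 3 mm for each crank turn.
- crank_axis (a point): Fixed point on the crank's vertical axis, at the height of crank_knob. Clockwise seen from above raises the post. The crank turns stiffly (about 3 N at the knob) and stays where it is left. At the start it stands 0.35 to 0.8 turns above the bottom stop; nothing shows where the stop will come: wound down, the crank goes hard there.
- crank_knob (a point): Point in the black crank knob: an upright round handle 25 mm thick, 51 mm high, that spins freely on its pin. The point lies on its centre line, 30 mm above its lower end, 21 mm below its top, about 118 mm above the desk. It runs on a level circle of 45 mm radius round crank_axis; the crank arm below it is 9 mm thick.
- bracket: Blue shelf bracket, 156 mm long, 220 g, standing on the desk the way up in which it is hung. Origin: foot of its flat mating face (flange 44 wide, 60 high, 5 mm thick), on the centre line; x points out of that face along the hooks, z up. A rib 12 mm thick (y), 40 mm high runs back to x = -74 mm, slopes down on a deck 76 mm wide, 13 mm high to x = -145 mm.
- bracket_hook (a point): Underside of the upper hook's neck where it leaves the mating face, 42 mm above the bracket's origin; the lower hook is alike, 32 mm below. Hooks are 7 mm wide, 8 mm high, 11 mm long; past a 5.5 mm gap the nose hangs 6 mm below the neck. They enter the slots with the bracket 6 to 12 mm above its seat; lowered, the necks rest on the slots' bottom edges.
- bracket_grip (a point): Where to grip the bracket from above, across its rib (12 mm thick along the bracket's y): 45 mm behind the mating face, 28 mm above the underside, 12 mm below the rib's top. Near the balance point.
- glue_stick: Yellow and red glue stick, 95 mm long, 24 mm thick, lying on the desk; bystander.
- loupe: Black loupe with a white rim, 42 mm across, 36 mm high; bystander.
- putty: Green lump of putty, 59 x 36 x 23 mm; bystander.

How it is judged:
On the way, in this order (a step that is already met when the one before it is completed fails the run):
1. the bracket hangs home in the upper two slots (distance between bracket and post_seat below 0.0055 m and z of bracket in the frame of post_seat below 0.0025 m and angle between bracket's own z axis and vertical below 0.1 rad), for 0.2 s.
2. the lift has been wound down to its bottom stop (within a tenth of a turn) (z of post_top in the frame of lift below 0.1753 m), for 0.1 s.
At the end, for the whole second after the job is handed in: The post stands three crank turns above its bottom stop, to within a twelfth of a turn (30 degrees of crank, 0.25 mm of height), and the bracket hangs at rest in the upper two slots: origin within 5.5 mm of its seat and less than 2.5 mm above it, tilted less than 0.1 rad (all of step 1 and z of post_top in the frame of lift between 0.18375 and 0.18425 m and linear speed of bracket below 0.02 m/s); the robot touches nothing.
It fails at once if a bystander (glue stick, loupe, putty) is pushed more than 3 cm (distance of any of glue_stick, loupe, putty from where it was at the start of the episode above 0.03 m).
It also fails if it takes over 72 s, if anything falls off the work surface, if the arm or the gripper's body presses on something with over 40 N, if the wrist force passes 120 N, or if a joint passes its speed limit or range.

### The arm

A 7-joint arm with a two-finger parallel gripper is mounted at the origin on a cart in front of the work surface, level with it; the furniture and walls round the work are solid. World frame = base frame: x ahead of the robot, y to its left, z up, the work surface at z = 0. Lengths are in m, angles in rad, forces in N, time in s.
With the tool pointing down it reaches from about 0.425 to 0.825 m from the base axis. Payload 3.6 kg.
Tool frame: the origin (TCP) lies where the fingers leave the gripper's body, on its centre line; the fingertips stand 73 mm ahead of it and the grasp point (between the pads) lies 54 mm ahead of it; z points along the fingers, y is the line along which they close (so a half turn about z gives the same grasp; the last joint's range is limited). The gripper opens to 85 mm and grips with 20 to 120 N. Pads are 22 mm wide; open, the fingers measure 114 mm over their backs; the gripper's body (76 mm by 85 mm) begins 54 mm behind the grasp point. The pads swing forward as they close: fully open they stand 13 mm farther back than shut.
Start: joints at [-1.286, 0.615, -0.013, 1.423, 0.008, 1.103, -0.04], TCP at [0.199, 0.619, 0.304] pointing down, gripper open.
Joint ranges: [-3.12, 3.12], [-0.3, 2.06], [-1.34, 1.32], [0.26, 2.42], [-1.36, 4.5], [0.01, 1.98], [-2.84, 2.84]. Speed limits (rad/s): [2.79, 2.79, 3.14, 3.14, 3.14, 3.14, 3.14].

### API

Orientations are given as a unit quaternion [x, y, z, w].
In Python, from station import arm, snapshot, camera_info, ticket gives the robot as it stands. Calls block until the motion is done:
- arm.movep(position, orientation): joint-space move of the TCP to a pose.
- arm.line_to(position, velocity=0.15, ori=None): straight line of the TCP; ori=None keeps the orientation; velocity is the mean speed in m/s.
- arm.move_j(angles): joint-space move.
- arm.move_gripper(opening, effort=None): opening from 0.0 (shut) to 1.0 (fully open); effort is the grip in N (None keeps the last); returns when the fingers have stopped.
- arm.pause(seconds).
- arm.ik(position, orientation): joint angles nearest the present ones, or None.
- snapshot(name): name is "scene" or "top" or "wrist"; returns the picture (400x640x3 uint8, blue, green, red); there is no depth.
- camera_info(name): a dict with "fx", "fy", "cx", "cy" (pixels), "dist_coeffs" ([k1, k2, p1, p2, k3] as OpenCV has them; the pictures are not rectified), "R" (3x3) and "t" (3): a world point X has camera coordinates R X + t; the wrist camera has in their place "T_tool_cam" (4x4, takes a point from camera to tool coordinates, whose origin is the TCP and whose axes are the flange's). Camera axes: x right, y down, z forward; pixel columns grow to the right and rows downward; lengths in m; the calibration is good to about 2 mm. A picture is of the moment at which its call begins: read the wrist's pose just before it. camera_info takes no time and is no camera call.
A pose or a line that the arm cannot do raises arm.MotionError and nothing moves.
- ticket.finish_job(): hands the job in; it is judged then, once.
Readings, each from a call of its own:
- arm.read_time(): time.
- arm.read_joint_positions(): joint angles.
- arm.read_dq(): joint speeds.
- arm.read_effort(): joint torques, N m.
- arm.read_tool_pos(): TCP position.
- arm.read_eef_rot(): TCP orientation.
- arm.read_ft_force(): force on the tool from outside, world axes, zero at the start.
- arm.read_wrist_torque(): the same for the moment, N m.
- arm.read_opening(): opening from 0.0 (shut) to 1.0 (fully open).
- arm.read_finger_force(): force on a finger pad.
Only numpy, scipy, OpenCV 4.12 (cv2) and the standard library are available. Lean on these libraries where they do the work, as an engineer would, in place of code of your own. Each camera call takes 0.05 s, during which the arm holds its last target. There are 200 camera calls.

## Working session

There is one attempt and no reset: what is moved stays moved. The work goes in short steps, each a Python script; the robot and the scene stay as the last script left them, time stands still between calls to the robot, and variables do not carry over. Pictures are saved under pics/ and viewed, at most 10 in all, crops included, and the job is handed in when it is done.

```bash
mkdir -p pics; ls; python3 - <<'E'
from station import arm, snapshot, camera_info
import cv2
for n in ("scene","top"):
    cv2.imwrite(f"pics/{n}0.png",snapshot(n)); c=camera_info(n); print(n,c)
print(camera_info("wrist")); print(arm.read_tool_pos(),arm.read_eef_rot(),arm.read_time())
E
```

```text
pics
scene {'fx': 510.71166170814365, 'fy': 510.71166170814365, 'cx': 317.91565316231015, 'cy': 207.72587254217396, 'dist_coeffs': array([-0.09710964,  0.        ,  0.        ,  0.        ,  0.        ]), 'R': array([[ 8.57730449e-01, -5.14099285e-01, -6.33961651e-04],
       [-3.79302996e-01, -6.32001071e-01, -6.75798700e-01],
       [ 3.47026964e-01,  5.79893586e-01, -7.37085962e-01]]), 't': array([-0.52850568,  0.27470324,  1.56718944])}
top {'fx': 377.7031740946391, 'fy': 377.7031740946391, 'cx': 315.0321011996272, 'cy': 201.34091300112163, 'dist_coeffs': array([0.01193745, 0.        , 0.        , 0.        , 0.        ]), 'R': array([[ 0.01050388, -0.99970096,  0.02208315],
       [-0.98130277, -0.01455003, -0.19191971],
       [ 0.19218363, -0.01965435, -0.98116215]]), 't': array([-0.05979773,  0.59524403,  1.01058155])}
{'fx': 325.99080187311876, 'fy': 325.99080187311876, 'cx': 322.78490725058793, 'cy': 194.706724024352, 'dist_coeffs': array([0.01294595, 0.        , 0.        , 0.        , 0.        ]), 'T_tool_cam': array([[ 7.41004846e-04, -9.58678070e-01, -2.84492195e-01,
         7.15936535e-02],
       [ 9.99999707e-01,  7.64633460e-04,  2.80053367e-05,
         3.74799118e-04],
       [ 1.90684149e-04, -2.84492132e-01,  9.58678356e-01,
        -7.04662031e-02],
       [ 0.00000000e+00,  0.00000000e+00,  0.00000000e+00,
         1.00000000e+00]])}
[0.1985994  0.61836858 0.30284136] [ 1.54754165e-01  9.87952318e-01 -1.15419551e-03 -1.81747670e-04] 0.1
```

View pics/scene0.png

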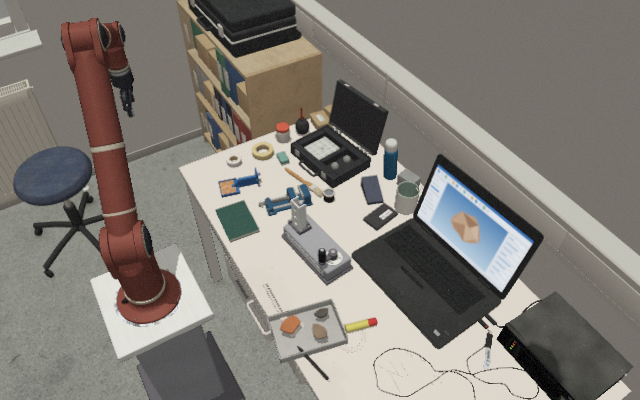

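View pics/top0.png

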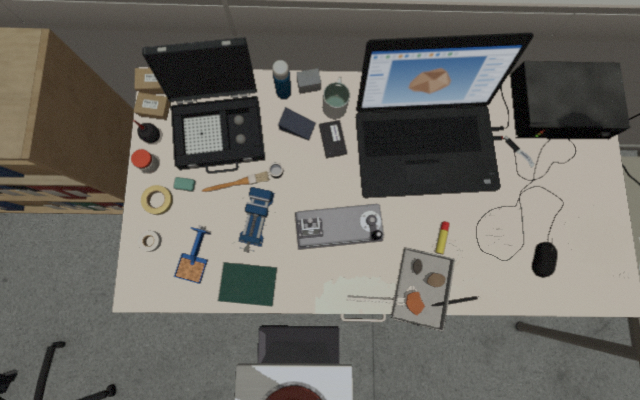

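The scene view shows the lift at about (318,248). The top view shows the lift at (340,226), with its post at (311,226) and knob at (376,234). The blue bracket with the orange-patterned deck is at (193,253), hooks towards image top. Next is a rough location, then wrist looks.

```bash
cat > h.py <<'E'
from station import arm, snapshot, camera_info, ticket
import numpy as np, cv2
from scipy.spatial.transform import Rotation as Ro
def quat(yaw):  # tool down, tool x = -(cos,sin)yaw, tool y = left of yaw heading
    c,s=np.cos(yaw),np.sin(yaw)
    return Ro.from_matrix(np.array([[-c,-s,0],[-s,c,0],[0,0,-1]])).as_quat()
def shot(n,f=None):
    c=camera_info(n)
    if n=="wrist":
        p,q=arm.read_tool_pos(),arm.read_eef_rot()
        T=np.eye(4);T[:3,:3]=Ro.from_quat(q).as_matrix();T[:3,3]=p
        M=np.linalg.inv(T@c["T_tool_cam"]);R,t=M[:3,:3],M[:3,3]
    else: R,t=np.array(c["R"]),np.array(c["t"])
    im=snapshot(n)
    if f: cv2.imwrite(f"pics/{f}.png",im); np.savez(f"pics/{f}.npz",R=R,t=t,n=n)
    return im,(n,R,t)
def load(f):
    d=np.load(f"pics/{f}.npz"); return cv2.imread(f"pics/{f}.png"),(str(d["n"]),d["R"],d["t"])
def K(n):
    c=camera_info(n); return np.array([[c["fx"],0,c["cx"]],[0,c["fy"],c["cy"]],[0,0,1.]]),np.array(c["dist_coeffs"],float)
def ray(cam,uv):
    n,R,t=cam; k,d=K(n)
    x=cv2.undistortPoints(np.array([[uv]],float),k,d)[0,0]
    v=R.T@np.array([x[0],x[1],1.]); return -R.T@t,v/np.linalg.norm(v)
def onz(cam,uv,z):
    o,v=ray(cam,uv); return o+v*(z-o[2])/v[2]
def tri(*cu):
    A=np.zeros((3,3));b=np.zeros(3);L=[]
    for cam,uv in cu:
        o,v=ray(cam,uv);P=np.eye(3)-np.outer(v,v);A+=P;b+=P@o;L.append((o,P))
    X=np.linalg.solve(A,b); return X,[float(np.linalg.norm(P@(X-o))) for o,P in L]
def proj(cam,X):
    n,R,t=cam;k,d=K(n); return cv2.projectPoints(np.array([X],float),cv2.Rodrigues(R)[0],t,k,d)[0].ravel()
E
python3 - <<'E'
from h import *
cam=("top",np.array(camera_info("top")["R"]),np.array(camera_info("top")["t"]))
for nm,uv,z in [("rib front",(200,230),.05),("deck rear",(190,280),.013),("lift c",(340,226),.06),("post",(311,226),.175),("knob",(376,234),.139),("vise",(257,218),.05)]:
    print(nm,onz(cam,uv,z).round(3))
print(proj(cam,[.5,.3,0]))
E
```

```text
rib front [0.511 0.268 0.05 ]
deck rear [0.374 0.296 0.013]
lift c [ 0.526 -0.123  0.06 ]
post [ 0.511 -0.041  0.175]
knob [ 0.497 -0.209  0.139]
vise [0.547 0.111 0.05 ]
[193.24709083 235.77740455]
```

```bash
python3 - <<'E'
from h import *
for f,p,y in [("b1",(.45,.25,.25),-.2),("b2",(.44,.33,.25),-.2),("l1",(.44,-.02,.33),0),("l2",(.44,-.16,.33),0)]:
    try:
        arm.movep(p,quat(y)); shot("wrist",f)
    except arm.MotionError as e: print(f,e)
    print(f,arm.read_tool_pos().round(3),arm.read_time())
a=[cv2.imread(f"pics/{f}.png") for f in("b1","b2")]
cv2.imwrite("pics/m1.png",np.vstack([x[0:400,60:640][:300] for x in a]))
E
```

```text
b1 [0.45  0.252 0.25 ] 1.8
b2 [0.439 0.331 0.25 ] 2.2667
l1 [ 0.44  -0.019  0.33 ] 3.6667
l2 [ 0.44  -0.158  0.33 ] 4.3333
```

View pics/b1.png

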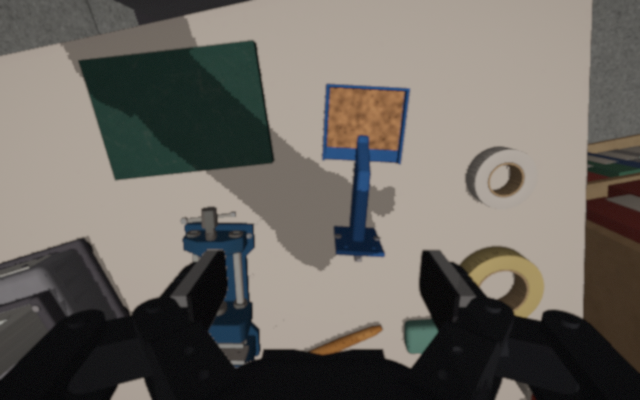

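View pics/l1.png

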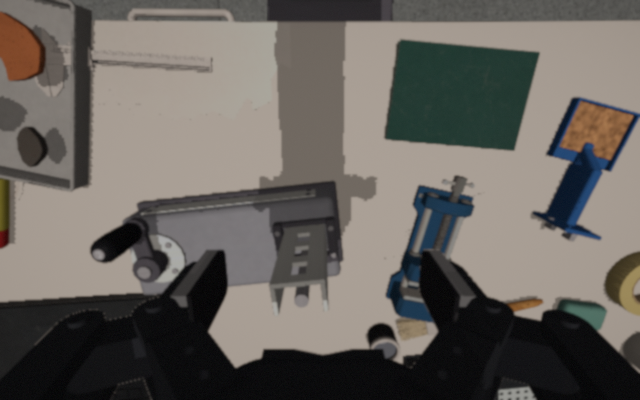

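View pics/l2.png

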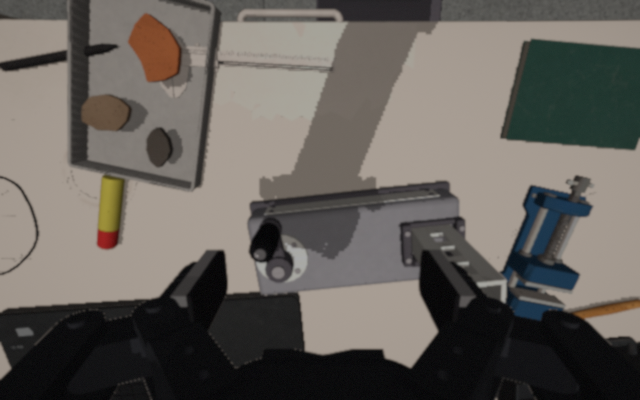

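b1 shows the bracket with its rib at about (361,195), flange at (357,240), hook at (358,259) and deck at (367,123). In l1 the post's slots are at (305,229), (301,247) and (298,267), and the knob runs from (100,253) to (138,232). In l2 the knob is at about (263,245) and the post at about (455,260). I'll zoom in for exact pixels.

```bash
python3 - <<'E'
from h import *
def crop(f,u,v,w,h,s):
    c=cv2.resize(cv2.imread(f"pics/{f}.png")[v:v+h,u:u+w],None,fx=s,fy=s,interpolation=cv2.INTER_CUBIC)
    c=np.clip(c*1.6,0,255).astype(np.uint8)
    for i in range(0,w,10):
        cv2.line(c,(i*s,0),(i*s,8 if i%50 else 25),(0,255,0),1)
    for j in range(0,h,10):
        cv2.line(c,(0,j*s),(8 if j%50 else 25,j*s),(0,255,0),1)
    return c
cv2.imwrite("pics/m1.png",np.hstack([crop("l1",250,180,100,140,4),crop("l2",400,200,100,140,4)]))
def blue(im):
    h=cv2.cvtColor(im,cv2.COLOR_BGR2HSV); return cv2.inRange(h,(105,120,30),(125,255,255))
for f in("b1","b2"):
    im,_=load(f); m=blue(im); n,l,s,c=cv2.connectedComponentsWithStats(m)
    for i in range(1,n):
        if s[i,4]>200: print(f,s[i],c[i].round(1))
cv2.imwrite("pics/m2.png",np.hstack([crop("b1",315,75,100,140+60,3)[:600],crop("b2",130,75,160,200,3)]))
E
```

```text
b1 [ 323   85   86  171 3303] [360.7 188. ]
b2 [ 243  115   80  168 3258] [278.7 217.3]
```

View pics/m1.png

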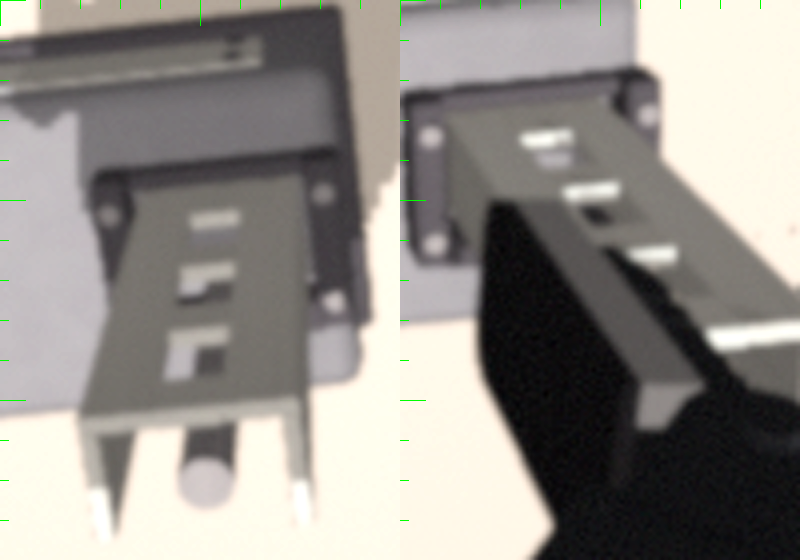

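View pics/m2.png

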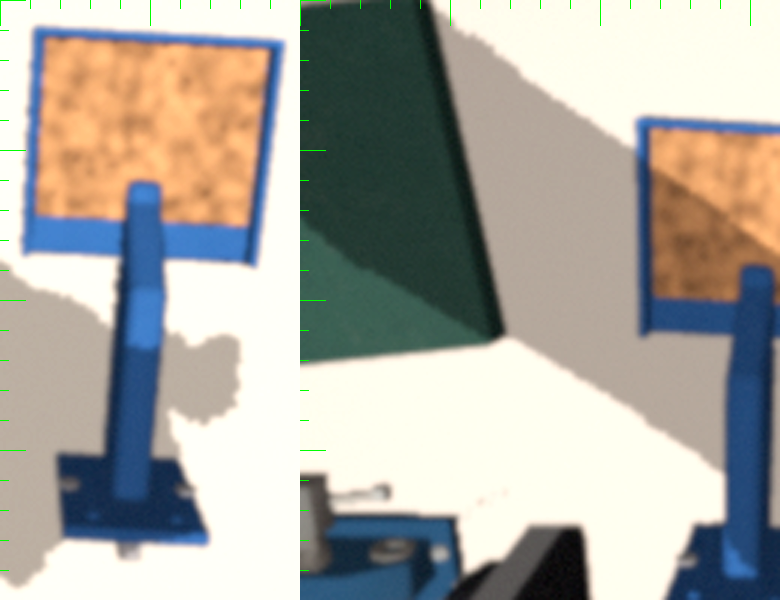

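m1 shows the slots' lower edges: middle slot at (302.4,246.4) in l1 and (447.8,246.6) in l2, upper slot's right corner at (307.3,262.0) and (469.3,261.8). m2 shows the bracket with its flange top line from (336.7,255.7) to (384,256.7) and its rear deck corners at (327,85) and (409,89). Triangulating.

```bash
python3 - <<'E'
from h import *
i1,c1=load("l1");i2,c2=load("l2");j1,d1=load("b1");j2,d2=load("b2")
for n,a,b in [("mid",(302.4,246.4),(447.75,246.6)),("low",(304,233.1),(437,233.5)),("upR",(307.25,262),(469.25,261.75))]:
    print(n,*[np.round(x,4) for x in tri((c1,a),(c2,b))])
# far top edge of housing in l2 and l1
for im,c,us in [(i2,c2,range(310,400)),(i1,c1,range(235,265))]:
    g=cv2.GaussianBlur(cv2.cvtColor(im,cv2.COLOR_BGR2GRAY),(3,3),0).astype(float)
    P=[]
    for u in us:
        col=g[255:305,u]; d=np.diff(col); k=int(np.argmax(d)); 
        if d[k]>12: P.append(onz(c,(u,255+k+.5),.06)[:2])
    P=np.array(P,np.float32)
    if len(P)>5:
        v=cv2.fitLine(P,cv2.DIST_HUBER,0,.001,.001).ravel(); v=v*np.sign(v[1])*1.0
        print("edge",len(P),"yaw",np.arctan2(-v[0],v[1]),P.mean(0))
# knob: dark mask
for im,(a,b,c,d) in [(i1,(85,150,210,270)),(i2,(245,290,215,285))]:
    g=cv2.cvtColor(im,cv2.COLOR_BGR2GRAY)[c:d,a:b]; m=(g<45).astype(np.uint8)
    n,l,s,ce=cv2.connectedComponentsWithStats(m)
    k=1+np.argmax(s[1:,4]); cn=max(cv2.findContours((l==k).astype(np.uint8),0,2)[0],key=cv2.contourArea)
    r=cv2.minAreaRect(cn); print("knob",s[k]+[a,c,0,0,0],(cv2.boxPoints(r)+[a,c]).round(1).tolist())
def blue(im):
    h=cv2.cvtColor(im,cv2.COLOR_BGR2HSV); m=cv2.inRange(h,(105,110,25),(125,255,255))
    n,l,s,c=cv2.connectedComponentsWithStats(m);return l==1+np.argmax(s[1:,4])
Q=[]
for im in(j1,j2):
    v,u=np.nonzero(blue(im)); Q.append([(u[i],v[i]) for i in(np.argmin(u+v),np.argmax(u-v*1.),np.argmax(v*1.-u),np.argmax(u+v))])
for n,a,b in zip(["rearR","rearL","frontR","frontL"],*Q): print(n,a,b,*[np.round(x,4) for x in tri((d1,a),(d2,b))])
E
```

```text
mid [ 0.5062 -0.0385  0.1124] [0.0001 0.0001]
low [ 0.5055 -0.0386  0.0818] [0.0001 0.0001]
upR [ 0.5049 -0.0323  0.1455] [0.0003 0.0003]
edge 90 yaw 0.110845275 [ 0.58137786 -0.12138961]
edge 30 yaw 0.12301143 [ 0.5801475  -0.10538898]
knob [  92  217   58   44 1211] [[86.4, 231.7], [144.3, 213.8], [154.3, 246.4], [96.4, 264.2]]
knob [250 217  33  45 883] [[244.7, 251.6], [267.8, 213.8], [293.3, 229.4], [270.3, 267.2]]
rearR (np.int64(327), np.int64(85)) (np.int64(243), np.int64(115)) [0.3693 0.272  0.0114] [0.0002 0.0002]
rearL (np.int64(408), np.int64(89)) (np.int64(322), np.int64(119)) [0.3869 0.3427 0.0123] [0.0003 0.0003]
frontR (np.int64(337), np.int64(252)) (np.int64(251), np.int64(280)) [0.5101 0.253  0.0596] [0.0004 0.0004]
frontL (np.int64(383), np.int64(255)) (np.int64(295), np.int64(282)) [0.5191 0.292  0.062 ] [0.0001 0.0001]
```

All points check out: deck height 12 mm, flange 61 mm, slot spacing about 32 mm, yaw −0.247 for the bracket and +0.112 for the lift. Grasping now, then moving to the stand-off before the post.

```bash
cat >> h.py <<'E'
YB,YL=-.247,.112
GRIP=np.array([.4730,.2832,.028]); SEAT=np.array([.5056,-.0387,.1028])
LX=np.array([np.cos(YL),np.sin(YL),0]); LY=np.array([-np.sin(YL),np.cos(YL),0]); Z=np.array([0,0,1.])
E
python3 - <<'E'
from h import *
q=quat(YB); p=GRIP+.054*Z
arm.movep(p+.10*Z,q); arm.line_to(p,.15); arm.move_gripper(0,40)
print("open",arm.read_opening(),arm.read_finger_force(),arm.read_tool_pos().round(4),arm.read_time())
arm.line_to(p+.17*Z,.25)
print(arm.read_opening(),arm.read_ft_force().round(2),arm.read_wrist_torque().round(2))
T=SEAT-.045*LX+(.054+.028+.009)*Z-.022*LX
qq=quat(YL)
print(arm.ik(T,qq))
arm.movep(T+.07*Z,qq); arm.line_to(T,.12)
print(arm.read_tool_pos().round(4),T.round(4),arm.read_ft_force().round(2),arm.read_time())
shot("wrist","w1"); shot("scene","s1")
im=cv2.imread("pics/s1.png")[170:290,240:370]
cv2.imwrite("pics/m3.png",np.hstack([cv2.resize(im,None,fx=3.2,fy=3.2,interpolation=2),cv2.resize(cv2.imread("pics/w1.png")[150:400,180:460],(384,384))]))
E
```

```text
open 0.13685460000929442 39.905564188957214 [0.4731 0.2833 0.0823] 7.5167
0.135827688313476 [-0.88  0.23 -2.01] [-0.06 -0.02 -0.03]
[ 0.13053474  0.47168081 -0.10510887  2.12820021  0.09196114  0.54582497
  1.64096954]
[ 0.4396 -0.0457  0.1941] [ 0.439  -0.0462  0.1938] [ 0.17  0.3  -1.7 ] 10.3417
```

View pics/m3.png

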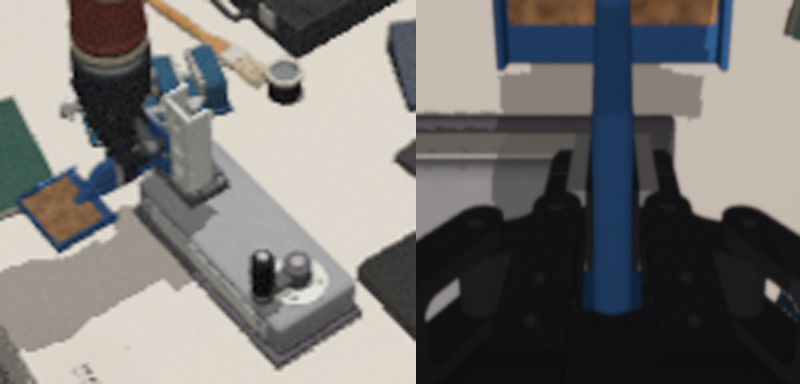

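The picture shows the bracket gripped by its rib with its flange square in front of the post (rib at about (610,180) in the right half). Pushing in with a force check.

```bash
python3 - <<'E'
from h import *
f0=arm.read_ft_force(); p0=arm.read_tool_pos(); 
d=0; hit=None
while d<.030:
    d+=.002 if d>=.006 else .006
    arm.line_to(p0+d*LX,.06)
    f=arm.read_ft_force()-f0; t=arm.read_tool_pos()-p0
    print(round(d,3),round(t@LX,4),"F",[round(float(f@a),1) for a in(LX,LY,Z)])
    if f@LX<-6: hit=d;break
print(hit,arm.read_time())
E
```

```text
0.006 0.0069 F [0.0, -0.3, 0.8]
0.008 0.0081 F [0.9, -0.6, 0.1]
0.01 0.0101 F [0.3, 0.4, 0.7]
0.012 0.0122 F [-0.4, -0.8, 0.2]
0.014 0.0142 F [-0.4, 0.5, -0.2]
0.016 0.0162 F [-0.4, 0.0, -0.3]
0.018 0.0182 F [0.8, -0.6, 0.6]
0.02 0.0201 F [0.1, -0.3, -0.3]
0.022 0.0204 F [-4.6, 0.4, 1.1]
0.024 0.0206 F [-7.9, 1.2, 3.9]
0.024000000000000007 12.95
```

Contact came at 20.3 mm, which is the flange meeting the post (the hooks alone would have hit at about 11 mm). Lowering now.

```bash
python3 - <<'E'
from h import *
p=arm.read_tool_pos()-.0006*LX; f0=None
arm.line_to(p,.05); f0=arm.read_ft_force(); z0=p[2]
d=0
while d<.016:
    d+=.003 if d<.005 else .001
    arm.line_to(p-d*Z,.05)
    f=arm.read_ft_force()-f0; t=arm.read_tool_pos()
    print(round(d,3),round(z0-t[2],4),"F",[round(float(f@a),1) for a in(LX,LY,Z)])
    if f@Z>6: break
print("seat z",arm.read_tool_pos()[2]-.082,arm.read_time())
E
```

```text
0.003 0.0033 F [-0.4, 1.6, -2.0]
0.006 0.0063 F [0.8, -0.6, -2.2]
0.007 0.0071 F [0.9, -0.3, -2.6]
0.008 0.008 F [1.4, 0.8, -0.8]
0.009 0.009 F [-0.5, 0.3, -1.5]
0.01 0.0095 F [-2.1, 0.7, 6.0]
0.011 0.0101 F [-3.4, 1.0, 10.2]
seat z 0.10182542693058087 14.95
```

```bash
python3 - <<'E'
from h import *
p=arm.read_tool_pos()
arm.move_gripper(.5); arm.line_to(p+.12*Z,.25)
arm.move_gripper(1.0)
out=[]
for f,x in [("k1",(.50,-.15,.33)),("k2",(.50,-.25,.33))]:
    arm.movep(x,quat(0)); im,c=shot("wrist",f)
    u,v=proj(c,[.505,-.205,.12]).round().astype(int); u0,v0=max(u-50,0),max(v-60,0)
    print(f,u0,v0,arm.read_time())
    c_=np.clip(cv2.resize(im[v0:v0+120,u0:u0+100],None,fx=4,fy=4,interpolation=2)*1.6,0,255).astype(np.uint8)
    for i in range(0,100,10): cv2.line(c_,(i*4,0),(i*4,8 if i%50 else 25),(0,255,0),1)
    for i in range(0,120,10): cv2.line(c_,(0,i*4),(8 if i%50 else 25,i*4),(0,255,0),1)
    out.append(c_)
cv2.imwrite("pics/m4.png",np.hstack(out))
E
```

```text
k1 212 128 17.0833
k2 322 128 17.6167
```

View pics/m4.png

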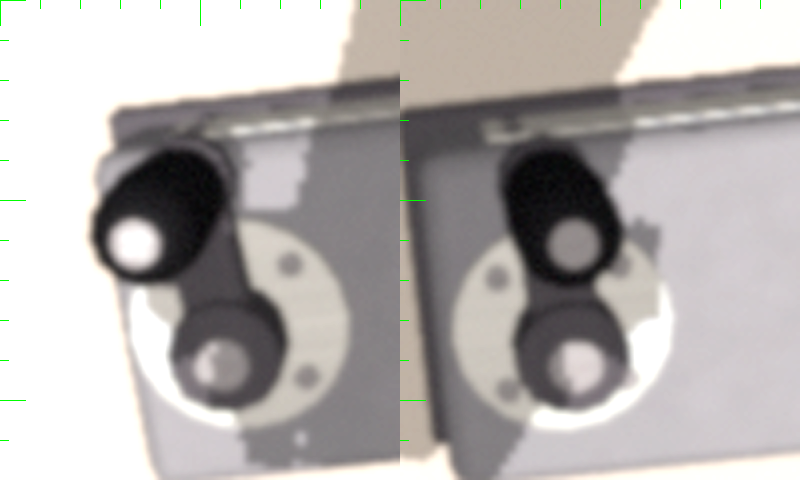

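m4 shows the knob's top spot at k1 (245.5,189.0) and k2 (365.5,189.3), and the hub cap at k1 (267,219) and k2 (366.3,219.8).

```bash
python3 - <<'E'
from h import *
_,a=load("k1");_,b=load("k2")
R=[]
for n,x,y in [("knobtop",(245.5,189),(365.5,189.25)),("hub",(267,219),(366.25,219.75)),("dial",(272,208.75),(362.75,209.25))]:
    X,e=tri((a,x),(b,y)); R.append(X); print(n,X.round(4),np.round(e,4))
k,h,d=R; print("radius",np.linalg.norm((k-h)[:2]),np.linalg.norm((k-d)[:2]),"hub in seat frame",(h-SEAT)@LX,(h-SEAT)@LY,(d-SEAT)@LX,(d-SEAT)@LY)
print("angle",np.degrees(np.arctan2(k[1]-h[1],k[0]-h[0])))
E
```

```text
knobtop [ 0.5001 -0.214   0.1419] [0. 0.]
hub [ 0.5437 -0.2058  0.0968] [0.0002 0.0002]
dial [ 0.5437 -0.2056  0.0653] [0.0001 0.0001]
radius 0.04440482762472301 0.04441901406513013 hub in seat frame 0.019204209892144736 -0.17036084947111704 0.019198612801980982 -0.17009570510885227
angle -169.47803195227
```

The radius comes out at 44.4 mm (45 expected), and the hub is 170 mm from the post axis. Next: grip the knob and wind down to the stop.

```bash
cat >> h.py <<'E'
C=np.array([.5437,-.2057]); ZK=.123+.054
def ang(): 
    p=arm.read_tool_pos(); return np.arctan2(p[1]-C[1],p[0]-C[0]), np.hypot(p[0]-C[0],p[1]-C[1])
def to(a,v=.12,r=.0447): arm.line_to([C[0]+r*np.cos(a),C[1]+r*np.sin(a),ZK],v)
def near(a,ref): return ref+(a-ref+np.pi)%(2*np.pi)-np.pi
def ft(a,f0): 
    f=arm.read_ft_force()-f0; return f@np.array([-np.sin(a),np.cos(a),0]),f@np.array([np.cos(a),np.sin(a),0]),f[2]
E
python3 - <<'E'
from h import *
import json
q=quat(0)
arm.movep([.5001,-.2140,ZK+.05],q); arm.line_to([.5001,-.2140,ZK],.15)
f0=arm.read_ft_force(); arm.move_gripper(0,60)
a,r=ang(); print("grip",arm.read_opening(),np.degrees(a),r,(arm.read_ft_force()-f0).round(1),arm.read_time())
a0=a; cmd=a; stop=None
while cmd-a0<np.radians(320):
    cmd+=np.radians(10 if cmd-a0<np.radians(105) else 5)
    to(cmd); m,r=ang(); m=near(m,cmd); T=ft(cmd,f0)
    if abs(T[0])>5 or int(round(np.degrees(cmd-a0)))%30==0: print(int(np.degrees(cmd-a0)),"act",round(np.degrees(m-a0),1),round(r,4),"Ft Fr Fz",np.round(T,1))
    if T[0]<-11: stop=m; break
arm.pause(.2); m,r=ang(); m=near(m,cmd)
print("stop",np.degrees(m),np.degrees(m-a0),ft(cmd,f0),arm.read_time())
json.dump(dict(a0=a0,stop=m,cmd=cmd,f0=list(f0)),open("st.json","w"))
E
```

```text
grip 0.2691070994898216 -168.96269430165833 0.04428105673603813 [-0.7  1.2  4.9] 19.2167
29 act 30.9 0.0448 Ft Fr Fz [-1.5 -0.2  4.3]
59 act 60.9 0.0452 Ft Fr Fz [-0.4 -0.7  4.5]
89 act 90.9 0.0457 Ft Fr Fz [ 0.2 -0.6  4.7]
119 act 119.6 0.0459 Ft Fr Fz [-0.3  1.1  4.5]
149 act 149.6 0.0459 Ft Fr Fz [-0.5  1.   4.7]
179 act 180.7 0.0457 Ft Fr Fz [-0.5  0.9  5.5]
199 act 195.3 0.0453 Ft Fr Fz [-7.5  0.7  1.4]
204 act 196.1 0.0451 Ft Fr Fz [-12.9   1.8  -3.2]
stop 27.181624726922436 196.14431902858075 (np.float64(-13.092355400868257), np.float64(1.0726343693023177), np.float64(-2.8186821505106128)) 26.9167
```

The stop came hard at about 195° (0.54 turns), which fits the seat height. Winding up three turns.

```bash
python3 - <<'E'
from h import *
import json
s=json.load(open("st.json")); f0=np.array(s["f0"])
stop=s["a0"]+np.radians(195.2); tgt=stop-6*np.pi
cmd=stop; m=stop; mx=0
while cmd>tgt+1e-6:
    cmd=max(cmd-np.radians(20),tgt); to(cmd,.13); a,r=ang(); m=near(a,m-np.radians(20) if cmd<stop-.5 else cmd)
    T=ft(cmd,f0); mx=max(mx,np.abs(T).max())
    if round(np.degrees(stop-cmd))%180==0: print(round(np.degrees(stop-cmd)),"act",round(np.degrees(stop-m),1),round(r,4),np.round(T,1))
for _ in range(3):
    a,r=ang(); m=near(a,tgt); e=m-tgt
    if abs(e)<np.radians(1.5): break
    cmd-=e; to(cmd,.05)
a,r=ang();m=near(a,tgt);print("final err deg",np.degrees(m-tgt),mx,arm.read_opening(),arm.read_time())
arm.move_gripper(.6); p=arm.read_tool_pos(); arm.line_to(p+.16*Z,.25)
arm.move_gripper(1.); 
arm.movep([.50,-.15,.33],quat(0)); shot("wrist","e1"); arm.movep([.50,-.25,.33],quat(0)); shot("wrist","e2"); shot("scene","e3"); print(arm.read_time())
P=C+.0447*np.array([np.cos(tgt),np.sin(tgt)])
o=[]
for f in("e1","e2"):
    im,c=load(f); u,v=proj(c,[*P,.141]).round().astype(int); print(f,u,v)
    cr=np.clip(cv2.resize(im[max(v-50,0):v+50,max(u-50,0):u+50],(400,400),interpolation=2)*1.6,0,255).astype(np.uint8); cv2.drawMarker(cr,(200,200),(0,0,255),0,12); o.append(cr)
sc=cv2.resize(cv2.imread("pics/e3.png")[170:235,230:360],(400,200),interpolation=2)
cv2.imwrite("pics/m5.png",np.vstack([np.hstack(o),np.hstack([sc,cv2.resize(cv2.imread("pics/e1.png")[150:300,270:570],(400,200))])]))
E
```

```text
180 act 183.0 0.0444 [-2.1  0.3 10.5]
360 act 360.0 0.0455 [-0.2  2.2  7.1]
540 act 543.2 0.0444 [-2.9  0.2 10. ]
720 act 719.7 0.0454 [-1.1  1.2  6.3]
900 act 903.4 0.0444 [-3.  -1.3 10.5]
1080 act 1079.6 0.0454 [-0.7  2.5  7. ]
final err deg 0.44109611406052374 11.805468517594598 0.26502529538368835 41.375
44.0667
e1 282 278
e2 397 278
```

View pics/m5.png

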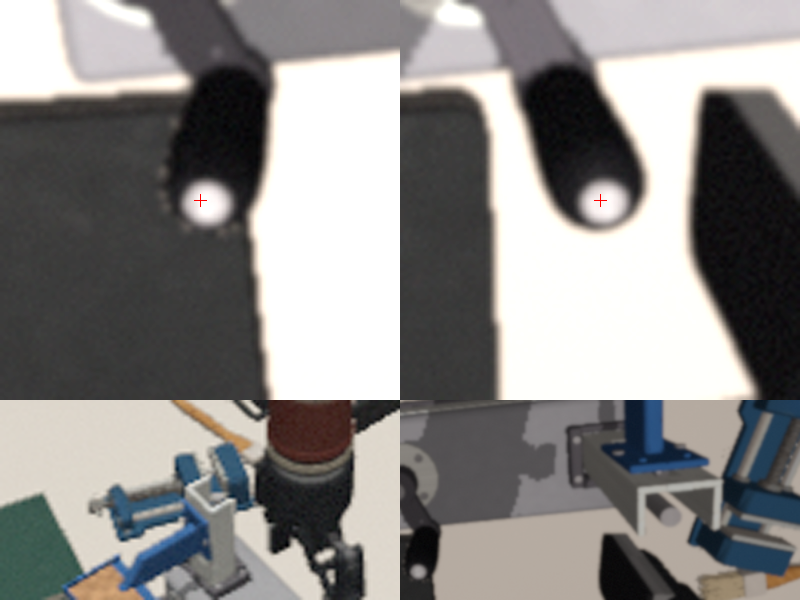

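m5 shows the knob spot on the predicted point at (203,201) and (603,201), within about 1 px, and the bracket hanging flush on the post. Handing in.

```bash
python3 -c "
from h import *
print(ticket.finish_job())"
```

```text
the job is handed in; nothing more can be done
None
```

The job is handed in at about 44 s. The bracket hangs home in the upper two slots, and the crank was wound down to its stop and then up three turns, within about 0.5° by the arm's reading; the judge's verdict was not shown.

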